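# Re-index the plate shuttle to the read position with its ball-lock pin

### The arm

A 6-joint arm with a two-finger parallel gripper is mounted at the origin on a cart in front of the work surface, level with it; the furniture and walls round the work are solid. World frame = base frame: x ahead of the robot, y to its left, z up, the work surface at z = 0. Lengths are in m, angles in rad, forces in N, time in s.
With the tool pointing down it reaches from about 0.35 to 1 m from the base axis. Payload 7.1 kg.
Tool frame: the origin (TCP) lies at the very end of the fingers, on their centre line; the grasp point (between the pads) lies 19 mm behind it; z points along the fingers, y is the line along which they close (so a half turn about z gives the same grasp; the last joint's range is limited). The gripper opens to 85 mm and grips with 20 to 120 N. Pads are 22 mm wide; open, the fingers measure 114 mm over their backs; the gripper's body (76 mm by 85 mm) begins 54 mm behind the grasp point. The pads swing forward as they close: fully open they stand 13 mm farther back than shut.
Start: joints at [1.298, 0.423, 1.63, -0, 1.089, -0.019], TCP at [0.157, 0.605, 0.231] pointing down, gripper open.
Joint ranges: [-3, 3], [-0.9, 2.11], [0.09, 2.58], [-1.31, 4.45], [0.11, 2.69], [-2.54, 2.54]. Speed limits (rad/s): [2.39, 2.39, 3.01, 3.14, 3.14, 3.14].

### API

Orientations are given as a unit quaternion [w, x, y, z].
In Python, from cell import get_state, snapshot, camera_model, finish_job, regions_of gives the robot as it stands.
- The arm moves only by the tool jog_arm, never from a script. Its argument "moves" is a list of rows, each a list of 5 numbers: the shift along the tool's x, y, z in cm, then the turn about the tool's z in degrees, then the finger opening in cm, from 0 to 8.54. In form: [[dx, dy, dz, roll, jaw], ...]. A call has 1 to 5 rows; each row shifts and turns the commanded pose from where the row before left it, along the tool's axes as they then stand; what a row does not reach is not made up. A row lasts 1/10 s, in which the tool goes at most 50 mm and 8.59 degrees, less where a joint would pass 70% of its speed; a pose out of reach is approached as far as the arm can. A call with a gripper value outside its range is refused whole. The fingers move at their own pace and stop on an object; "squeeze" is the grip in N (left out, the last holds). Time passes only in rows, so rows that do not move let the fingers close. It gives the time, the measured TCP pose, the force, the opening and the grip force at its end, in the units of the state.
- get_state(): the state, without advancing time (a new reading comes with each control period).
- snapshot(name): name is "side" or "top"; returns the picture (420x560x3 uint8, red, green, blue); there is no depth.
- camera_model(name): a dict with "fx", "fy", "cx", "cy" (pixels), "D" ([k1, k2, p1, p2, k3] as OpenCV has them; the pictures are not rectified), "origin" and "rotation" of the camera in the world. Camera axes: x right, y up, looking along -z (the intrinsics and any distortion apply to the point x, -y, -z); pixel columns grow to the right and rows downward; lengths in m; the calibration is good to about 2 mm. A picture is of the moment at which its call begins. camera_model takes no time and is no camera call.
- finish_job(): hands the job in; it is judged then, once.
Trained networks look in the newest picture that a camera, given by its name, has taken for a name from the list of things; names that differ only in an ending like _2 or _b are one class to them, and where a whole thing is asked for, a point or a joint stands for the part that bears it (a point fixed in the world has none). Each returns a list of dicts, best first, with "confidence" (0 to 1); they miss things now and then, are a little off and sometimes report something else, mostly with a low value. They report only what shows in the picture. A call takes as long as a camera call. They do not tell look-alikes from the thing itself.
- regions_of(camera, name): "mask" (420x560 bool, what is visible of it) and "position" ([column, row] in pixels, amid what is visible of it).
The state is a dict: "t": time; "joint_pos": joint angles; "joint_vel": joint speeds; "joint_efforts": joint torques, N m; "ee_pos": TCP position; "tool_rot": TCP orientation; "ft_force": force on the tool from outside, world axes, zero at the start; "moment": the same for the moment, N m; "finger_gap": opening from 0.0 (shut) to 1.0 (fully open); "grip_force": force on a finger pad.
Only numpy, scipy, OpenCV 4.12 (cv2) and the standard library are available. Lean on these libraries where they do the work, as an engineer would, in place of code of your own. Each camera call takes 0.05 s, during which the arm holds its last target. There are 200 camera calls.

### The job

Unlock the plate shuttle: pull its ball-lock pin up out of the load hole, slide the carriage with the well plate along to the read position, and push the pin back down through the carriage into the read hole until its balls snap through and its flange sits flush on the carriage. The read block may be clamped anywhere in a small range under the carriage where you cannot see it, so feel for the hole gently with the pin and never force it; then let go, and leave the things around undisturbed.

Things in the scene. Friction and masses are not known exactly. Their poses are not given: they have to be found in the camera images.
- shuttle: the fixed plate shuttle: aluminium base 165 x 270 x 8 mm, two guide rods; a small white reading head on a post stands at its back (up to z = 105 mm, from x = 5 to 93 mm, y = 13 to 47 mm). Origin: on the bench surface under its middle. Its +y is the carriage's travel from load to read position, -x faces the robot, z is up. Pressing the pin on it or the carriage with over 45 N damages it
- carriage (a joint): travel of the carriage along the shuttle's +y, m: 0 = load position (start), somewhere from 0.042 to 0.070 = read position, hard stop at 0.08. It slides with about 2 N of friction and stays where it is left
- bore_top (a point): centre of the mouth of the vertical pin bore, on the top face (z = 49 mm) of the carriage's front strip; travels with the carriage. Bore 13.4 mm wide, through the 16 mm strip, whose underside is 1 mm above the index bar. The strip is 36 mm wide and reaches 50 mm to -y, 90 mm to +y of the bore. The well plate behind begins 34 mm from the bore axis, its top 11 mm above this face
- pin_handle (a point): middle of the upright round black handle (22 mm diameter, 42 mm tall) of the loose ball-lock pin, 0.1 kg; z is up along the pin. A flange 26 mm wide, 4 mm thick lies 21 to 25 mm below this point, then a 12 mm steel shank 38 mm long. At home the flange rests on the carriage, so this point is 25 mm above bore_top. Lifted 38 mm the pin is out of the carriage altogether
- timer: bystander: white lab timer, 64 x 68 x 20 mm, on the bench at the -y end of the shuttle; origin at its underside
- petri: bystander: clear petri dish, 60 mm across, 14 mm high, on the bench in front of the shuttle; origin at its underside
- cap: bystander: purple screw cap, 34 mm across, 16 mm high, on the bench in front of the shuttle; origin at its underside
- load_hole (a point): centre of the top face (z = 32 mm) of the load hole in the steel index bar, under the carriage. The bar runs along the shuttle's y, 10 mm thick, free space below it. It has only two holes, both 13.4 mm: this one, and the read hole 42 to 70 mm from it along +y, in a block clamped differently each time, hidden and unmeasured. Elsewhere the bar is solid: a pin pressed on it stops dead
- pin_tip (a point): centre of the pin's flat tip (1.2 mm chamfer), 63 mm below pin_handle. Two sprung balls 8 mm above the tip hold the pin from under the bar at home: it takes about 12 N to pull them up into a hole, up to 10 N to push them down into one; inside they slide freely. Lifted 21 to 30 mm from home the tip is above the bar but the shank still in the carriage bore: so it can serve to slide the carriage
- plate: clear 24-well plate with lid, 86 x 128 x 17 mm, 0.12 kg, lying loose in the nest of the carriage between 8 mm high lips, 1.5 mm play; it rides along. Origin at the centre of its underside, z = 43 mm while it lies in the nest
Mind the look-alikes: they are no part of the job. What is shaped like the part that bears pin_handle but yellow is not meant.

How it is judged:
On the way, in this order (a step that is already met when the one before it is completed fails the run):
1. the pin is pulled up out of the load hole with the carriage still there (z of pin_handle in the frame of shuttle above 0.0945 m and value of joint carriage below 0.02 m), for 0.1 s.
2. the carriage is slid over 35 mm along with the pin out of the index holes (value of joint carriage above 0.035 m and z of pin_handle in the frame of shuttle above 0.085 m), for 0.1 s.
At the end, for the whole second after the job is handed in: carriage travel over 35 mm and at rest; the pin upright (within 0.08 rad), its handle within 5 mm of the bore's axis seen from above, its flange within 2.5 mm of the carriage's top face, through the read hole, and released; the well plate flat in the carriage's nest (value of joint carriage above 0.035 m and z of pin_handle in the frame of bore_top between 0.022 and 0.0275 m and horizontal distance between pin_handle and bore_top below 0.005 m and angle between pin_handle's own z axis and vertical below 0.08 rad and velocity of joint carriage between -0.01 and 0.01 m/s and z of plate in the frame of shuttle between 0.04 and 0.046 m and angle between plate's own z axis and vertical below 0.05 rad); the robot touches nothing.
It fails at once if the pin is forced: more than 45 N between the pin and the shuttle or its carriage (contact force between pin and shuttle above 45 N).
It fails at once if a bystander (timer, petri dish, cap) is moved more than 15 mm (distance of any of timer, petri, cap from where it was at the start of the episode above 0.015 m).
It also fails if it takes over 54 s, if anything falls off the work surface, if the arm or the gripper's body presses on something with over 40 N, if the wrist force passes 120 N, or if a joint passes its speed limit or range.

## Working session

There is one attempt and no reset: what is moved stays moved. The work goes in short steps, Python scripts to look and compute and a tool call to move; the robot and the scene stay as the last step left them, time stands still between calls to the robot, and variables do not carry over. Pictures are saved under pics/ and viewed, at most 10 in all, crops included, and the job is handed in when it is done.

Besides the shell and the picture viewer there is one more tool, called after "Call:" as name(argument=value, ...) on one line, values as JSON. jog_arm: Moves the arm, as the interface text tells. Its arguments: {"type":"object","properties":{"moves":{"type":"array","items":{"type":"array","items":{"type":"number"}}},"squeeze":{"type":"number"}},"required":["moves"]}

```bash
mkdir -p pics; cat > h.py <<'E'
import numpy as np,cv2
from cell import *
def ray(cam,px):
    m=camera_model(cam);K=np.array([[m['fx'],0,m['cx']],[0,m['fy'],m['cy']],[0,0,1]])
    u=cv2.undistortPoints(np.array([[px]],float),K,np.array(m['D'],float))[0,0]
    d=np.array(m['rotation'])@np.array([u[0],-u[1],-1.]);return np.array(m['origin']),d
def atz(cam,px,z):
    o,d=ray(cam,px);return o+d*(z-o[2])/d[2]
def proj(cam,P):
    m=camera_model(cam);K=np.array([[m['fx'],0,m['cx']],[0,m['fy'],m['cy']],[0,0,1]])
    p=np.array(m['rotation']).T@(np.array(P)-m['origin']);p=np.array([p[0],-p[1],-p[2]])
    return cv2.projectPoints(p.reshape(1,1,3),np.zeros(3),np.zeros(3),K,np.array(m['D'],float))[0].ravel()
def tri(p1,p2):
    o1,d1=ray('side',p1);o2,d2=ray('top',p2)
    A=np.stack([d1,-d2],1);s=np.linalg.lstsq(A,o2-o1,rcond=None)[0]
    a=o1+s[0]*d1;b=o2+s[1]*d2;return (a+b)/2,np.linalg.norm(a-b)
E
python3 - <<'E'
from h import *
ims=[]
for c in('side','top'):
    im=snapshot(c);cv2.imwrite(f'pics/{c}0.png',im[:,:,::-1])
    m=camera_model(c);print(c,m['origin'],np.round(m['rotation'],2).tolist(),m['fx'])
    for n in('pin_handle','timer','petri','cap','plate','shuttle','carriage'):
        for r in regions_of(c,n)[:3]:
            p=r['position'];print(n,round(r['confidence'],2),np.round(p,1),r['mask'].sum(),np.round(atz(c,p,.074 if n=='pin_handle' else .0),3))
s=get_state();print(s['t'],s['ee_pos'],s['tool_rot'],s['ft_force'])
E
```

```text
side [0.25382764 0.30415451 0.61293841] [-0.12, -0.05, 0.43, 0.89] 524.2570266911234Traceback (most recent call last):
  File "<stdin>", line 8, in <module>
  File "h.py", line 8, in atz
    o,d=ray(cam,px);return o+d*(z-o[2])/d[2]
        ~~~^^^^^^^^
  File "h.py", line 6, in ray
    d=np.array(m['rotation'])@np.array([u[0],-u[1],-1.]);return np.array(m['origin']),d
      ~~~~~~~~~~~~~~~~~~~~~~~^~~~~~~~~~~~~~~~~~~~~~~~~~~
ValueError: matmul: Input operand 1 has a mismatch in its core dimension 0, with gufunc signature (n?,k),(k,m?)->(n?,m?) (size 3 is different from 4)
```

View pics/side0.png

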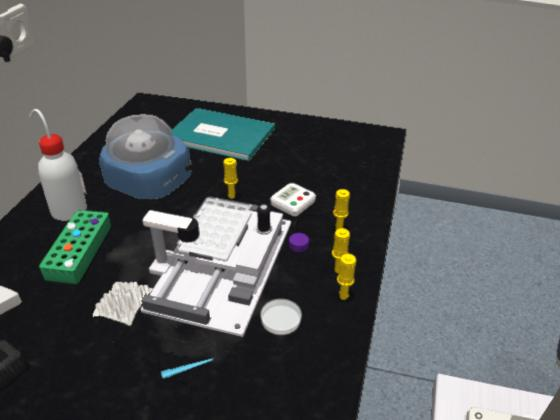

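The side view shows the black pin handle at about (264,217) on the carriage. Yellow look-alikes stand at (231,172), (342,205), (341,245) and (347,270). The cap is at (299,242), the petri dish at (281,317) and the timer at (293,198). The camera rotation is a quaternion, so I'm fixing the helper.

```bash
cat > fix.py <<'E'
s=open('h.py').read().replace("np.array(m['rotation'])","Rot(m['rotation'])")
s=s.replace("from cell import *","from cell import *\nfrom scipy.spatial.transform import Rotation as R_\ndef Rot(q): return R_.from_quat([q[1],q[2],q[3],q[0]]).as_matrix()")
open('h.py','w').write(s)
E
python3 fix.py
python3 - <<'E'
from h import *
for c in('side','top'):
    im=snapshot(c);cv2.imwrite(f'pics/{c}0.png',im[:,:,::-1])
    m=camera_model(c);print(c,m['origin'],Rot(m['rotation']).round(2).tolist(),m['fx'])
    for n in('pin_handle','timer','petri','cap','plate','shuttle','carriage'):
        for r in regions_of(c,n)[:6 if n[1]=='i' else 1]:
            p=r['position'];print(n,round(r['confidence'],2),np.round(p,1),r['mask'].sum(),np.round(atz(c,p,dict(pin_handle=.074,plate=.06).get(n,.01)),3))
            if n in('shuttle','plate'):
                b=cv2.boxPoints(cv2.minAreaRect(np.argwhere(r['mask'])[:,::-1].astype(np.float32)));print([np.round(atz(c,q,.008 if n=='shuttle' else .06)[:2],3).tolist() for q in b])
            if n=='pin_handle': print(im[r['mask']].mean(0).round())
s=get_state();print(s['t'],s['ee_pos'],s['tool_rot'],s['ft_force'])
im=cv2.imread('pics/side0.png');cv2.imwrite('pics/sc.png',cv2.resize(im[150:340,130:370],None,fx=3,fy=3,interpolation=cv2.INTER_CUBIC))
E
```

```text
side [0.25382764 0.30415451 0.61293841] [[-0.97, 0.17, -0.19], [-0.26, -0.6, 0.75], [0.01, 0.78, 0.63]] 524.2570266911234
pin_handle 0.86 [227.4 174.9] 399 [ 0.546 -0.43   0.074]
[159. 135.  11.]
pin_handle 0.72 [341.5 207.2] 398 [ 0.33  -0.393  0.074]
[166. 141.  10.]
pin_handle 0.7 [262.9 219.6] 386 [ 0.447 -0.325  0.074]
[67. 65. 67.]
pin_handle 0.59 [340.4 244.4] 483 [ 0.316 -0.3    0.074]
[170. 146.  10.]
pin_handle 0.58 [344.9 277.1] 547 [ 0.297 -0.233  0.074]
[175. 150.   9.]
timer 0.69 [290.9 199.9] 912 [ 0.436 -0.471  0.01 ]
petri 0.8 [281.6 318.8] 1138 [ 0.378 -0.186  0.01 ]
cap 0.88 [296.5 245.1] 302 [ 0.395 -0.35   0.01 ]
plate 0.86 [217.1 224.5] 2685 [ 0.521 -0.308  0.06 ]
[[0.566, -0.235], [0.575, -0.412], [0.473, -0.364], [0.478, -0.203]]
shuttle 0.71 [210.5 273.4] 11255 [ 0.512 -0.245  0.01 ]
[[0.615, -0.14], [0.719, -0.461], [0.423, -0.434], [0.394, -0.139]]
carriage 0.59 [249.3 253.9] 2238 [ 0.466 -0.306  0.01 ]
top [ 0.34451725 -0.35454641  0.90310365] [[0.01, 0.99, -0.13], [-1.0, 0.01, -0.02], [-0.02, 0.13, 0.99]] 426.2267248372693
pin_handle 0.7 [336.4 163. ] 166
[... 226 characters left out ...]
.317 -0.321  0.074]
[231. 226.  81.]
pin_handle 0.39 [204.5 247.5] 676 [ 0.377 -0.2    0.074]
[193. 194. 195.]
timer 0.94 [342.5 222.7] 974 [ 0.434 -0.477  0.01 ]
petri 0.81 [204.1 247.3] 665 [ 0.38  -0.187  0.01 ]
cap 0.66 [288.9 242.9] 197 [ 0.39  -0.365  0.01 ]
plate 0.95 [266.2 176.5] 2439 [ 0.521 -0.318  0.06 ]
[[0.565, -0.248], [0.566, -0.374], [0.482, -0.374], [0.481, -0.25]]
shuttle 0.96 [234. 196.] 7848 [ 0.489 -0.248  0.01 ]
[[0.424, -0.14], [0.651, -0.137], [0.645, -0.421], [0.42, -0.415]]
carriage 0.94 [261.8 206.5] 1963 [ 0.467 -0.307  0.01 ]
0.9 [0.15690067 0.60499406 0.23133346] [2.14533604e-05 1.26539483e-01 9.91961570e-01 4.02149681e-05] [ 0.92761623 -0.3205542   1.09235987]
```

View pics/top0.png

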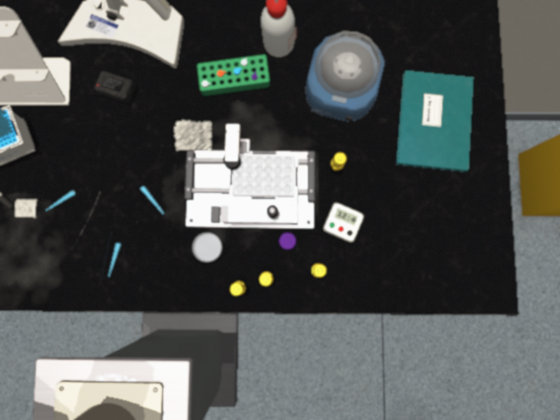

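View pics/sc.png

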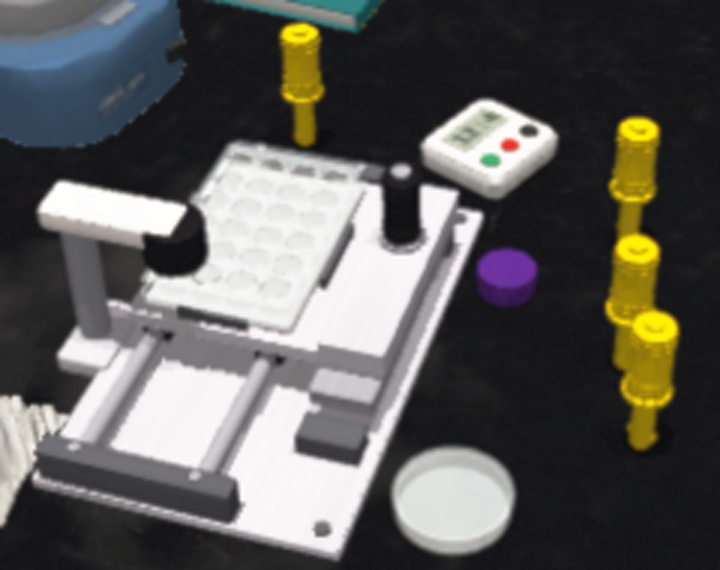

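The pin is the black handle at side (264,218) and top (271,213), standing on the white carriage. The yellow ones are excluded by colour, as the crop confirms. Next I plan the approach.

```bash
cat > plan.py <<'E'
import sys
from h import *
def plan(wps,yaw_goal,step=.045,rs=8.5,jaw=5):
    s=get_state();p=np.array(s['ee_pos']);q=Rot(s['tool_rot']);th=np.degrees(np.arctan2(q[1,0],q[0,0]))
    print('at',p.round(4),'th',th.round(2));rows=[]
    for w in wps:
        while np.linalg.norm(w-p)>.0005 or (w is wps[-1] and abs(th-yaw_goal)>.1):
            d=w-p;L=np.linalg.norm(d);d=d*min(1,step/max(L,1e-9))
            c,n=np.cos(np.radians(th)),np.sin(np.radians(th))
            # tool x=(c,n), tool y=(n,-c), z down
            r=[round(100*(c*d[0]+n*d[1]),2),round(100*(n*d[0]-c*d[1]),2),round(-100*d[2],2),round(float(np.clip(th-yaw_goal,-rs,rs)),1),jaw]
            rows.append(r);p=p+d;th-=r[3]
    for i in range(0,len(rows),5):print(rows[i:i+5])
E
python3 - <<'E'
from plan import *
print(tri([264,218],[271,213.5]),tri([262.9,219.6],[270.6,214.5]))
plan([np.array(w) for w in([.36,.15,.25],[.441,-.328,.16])],0.)
E
```

```text
(array([ 0.44547333, -0.32870038,  0.07477909]), np.float64(0.002291791493171416)) (array([ 0.44537828, -0.32752905,  0.07207035]), np.float64(0.005455807624665616))
at [0.1569 0.605  0.2313] th 165.46
[[np.float64(-2.81), np.float64(-3.51), np.float64(-0.17), 8.5, 5], [np.float64(-3.29), np.float64(-3.06), np.float64(-0.17), 8.5, 5], [np.float64(-3.71), np.float64(-2.54), np.float64(-0.17), 8.5, 5], [np.float64(-4.04), np.float64(-1.96), np.float64(-0.17), 8.5, 5], [np.float64(-4.29), np.float64(-1.35), np.float64(-0.17), 8.5, 5]]
[[np.float64(-4.44), np.float64(-0.7), np.float64(-0.17), 8.5, 5], [np.float64(-4.5), np.float64(-0.03), np.float64(-0.17), 8.5, 5], [np.float64(-4.45), np.float64(0.63), np.float64(-0.17), 8.5, 5], [np.float64(-4.31), np.float64(1.28), np.float64(-0.17), 8.5, 5], [np.float64(-4.07), np.float64(1.91), np.float64(-0.17), 8.5, 5]]
[[np.float64(-3.75), np.float64(2.49), np.float64(-0.17), 8.5, 5], [np.float64(-0.27), np.float64(0.24), np.float64(-0.01), 8.5, 5], [np.float64(-3.57), np.float64(2.61), np.float64(0.82), 8.5, 5], [np.float64(-3.15), np.float64(3.11), np.float64(0.82), 8.5, 5], [np.float64(-2.65), np.float64(3.54), np.float64(0.82), 8.5, 5]]
[[np.float64(-2.1), np.float64(3.89), np.float64(0.82), 8.5, 5], [np.float64(-1.5), np.float64(4.16), np.float64(0.82), 8.5, 5], [np.float64(-0.87), np.float64(4.34), np.float64(0.82), 8.5, 5], [np.float64(-0.22), np.float64(4.42), np.float64(0.82), 8.5, 5], [np.float64(0.44), np.float64(4.4), np.float64(0.82), 4.0, 5]]
[[np.float64(0.74), np.float64(4.36), np.float64(0.82), -0.0, 5], [np.float64(0.74), np.float64(4.36), np.float64(0.82), -0.0, 5], [np.float64(0.71), np.float64(4.18), np.float64(0.79), -0.0, 5]]
```

Call:
jog_arm(moves=[[-2.8, -3.5, -0.2, 8.5, 5], [-3.3, -3.1, -0.2, 8.5, 5], [-3.7, -2.5, -0.2, 8.5, 5], [-4.0, -2.0, -0.2, 8.5, 5], [-4.3, -1.4, -0.2, 8.5, 5]], squeeze=40)

```text
t: 1.4
ee_pos: [0.248, 0.3979, 0.2415]
tool_rot: [0.0, 0.48, 0.877, 0.0]
ft_force: [0.5, 0.3, 0.2]
finger_gap: 0.585
grip_force: 0.0
```

Call:
jog_arm(moves=[[-4.4, -0.7, -0.2, 8.5, 5], [-4.5, 0, -0.2, 8.5, 5], [-4.4, 0.6, -0.2, 8.5, 5], [-4.3, 1.3, -0.2, 8.5, 5], [-4.1, 1.9, -0.2, 8.5, 5]])

```text
t: 1.9
ee_pos: [0.3394, 0.1933, 0.2518]
tool_rot: [0.0, 0.765, 0.644, 0.001]
ft_force: [0.7, 0.5, -0.0]
finger_gap: 0.586
grip_force: 0.0
```

Motion follows the plan.

Call:
jog_arm(moves=[[-3.7, 2.5, -0.2, 8.5, 5], [-0.3, 0.2, 0, 8.5, 5], [-3.6, 2.6, 0.8, 8.5, 5], [-3.1, 3.1, 0.8, 8.5, 5], [-2.7, 3.5, 0.8, 8.5, 5]])

```text
t: 2.4
ee_pos: [0.3803, 0.0186, 0.2295]
tool_rot: [0.0, 0.946, 0.323, 0.001]
ft_force: [0.4, 0.6, -0.0]
finger_gap: 0.585
grip_force: 0.0
```

Call:
jog_arm(moves=[[-2.1, 3.9, 0.8, 8.5, 5], [-1.5, 4.2, 0.8, 8.5, 5], [-0.9, 4.3, 0.8, 8.5, 5], [-0.2, 4.4, 0.8, 8.5, 5], [0.4, 4.4, 0.8, 4, 5]])

```text
t: 2.9
ee_pos: [0.4167, -0.2001, 0.1893]
tool_rot: [0.0, 1.0, -0.003, 0.0]
ft_force: [0.7, -0.0, -0.1]
finger_gap: 0.585
grip_force: 0.0
```

```bash
python3 - <<'E'
from plan import *
plan([np.array([.444,-.328,.14])],0.)
E
```

```text
at [ 0.4167 -0.2001  0.1893] th -0.36
[[np.float64(0.91), np.float64(4.11), np.float64(1.59), -0.4, 5], [np.float64(0.88), np.float64(4.12), np.float64(1.59), 0.0, 5], [np.float64(0.88), np.float64(4.12), np.float64(1.59), 0.0, 5], [np.float64(0.09), np.float64(0.44), np.float64(0.17), 0.0, 5]]
```

Call:
jog_arm(moves=[[0.9, 4.1, 1.6, -0.4, 5], [0.9, 4.1, 1.6, 0, 5], [0.9, 4.1, 1.6, 0, 5], [0, 0.5, 0.1, 0, 5], [0, 0, 0, 0, 5]])

```text
t: 3.4
ee_pos: [0.4436, -0.3267, 0.1396]
tool_rot: [-0.0, 1.0, 0.002, -0.001]
ft_force: [0.2, 0.2, -0.1]
finger_gap: 0.581
grip_force: 0.0
```

```bash
python3 - <<'E'
from h import *
im=snapshot('side');c=im[150:290,180:360];a=cv2.resize(c,None,fx=4,fy=4,interpolation=cv2.INTER_CUBIC)
s=get_state();p=np.array(s['ee_pos']);u=proj('side',p)
print(p,s['tool_rot'],u,proj('side',[.4445,-.328,.095]),proj('side',[.4445,-.328,.055]))
cv2.circle(a,tuple(int(4*(v-o)) for v,o in zip(u,(180,150))),4,(255,0,0),1)
cv2.imwrite('pics/s2.png',a[:,:,::-1])
E
```

```text
[ 0.44354499 -0.3256564   0.14006919] [-4.13582423e-04  9.99996248e-01  2.67632308e-03 -4.11425455e-04] [265.05805987 186.69747148] [265.07219094 208.67490727] [265.22348024 227.77513444]
```

View pics/s2.png

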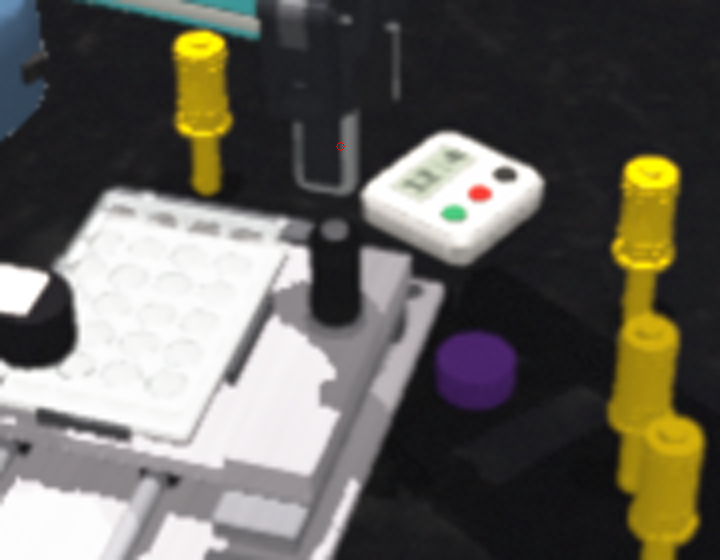

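The handle top shows at (263.5,207.5), so the x estimate becomes about 0.4455 m. I descend around it and close.

Call:
jog_arm(moves=[[0.2, 0.2, 2.5, 0, 5], [0, 0, 2.5, 0, 5], [0, 0, 2.2, 0, 5], [0, 0, 1.0, 0, 5], [0, 0, 0, 0, 5]])

```text
t: 3.95
ee_pos: [0.4455, -0.3264, 0.0579]
tool_rot: [-0.001, 1.0, 0.004, -0.001]
ft_force: [0.2, -0.2, 0.7]
finger_gap: 0.587
grip_force: 0.0
```

Call:
jog_arm(moves=[[0, 0, 0, 0, 1.8], [0, 0, 0, 0, 1.8], [0, 0, 0, 0, 1.8], [0, 0, 0, 0, 1.8], [0, 0, 0, 0, 1.8]], squeeze=40)

```text
t: 4.45
ee_pos: [0.447, -0.3289, 0.0596]
tool_rot: [0.001, 1.0, 0.003, 0.001]
ft_force: [-0.3, -2.0, 8.3]
finger_gap: 0.248
grip_force: 39.6
```

Call:
jog_arm(moves=[[0, 0, -0.3, 0, 1.8], [0, 0, -0.5, 0, 1.8], [0, 0, -0.6, 0, 1.8], [0, 0, -0.6, 0, 1.8], [0, 0, -0.6, 0, 1.8]], squeeze=60)

```text
t: 4.95
ee_pos: [0.446, -0.3278, 0.0844]
tool_rot: [-0.0, 1.0, 0.003, 0.0]
ft_force: [3.0, -1.0, -6.6]
finger_gap: 0.244
grip_force: 61.1
```

Call:
jog_arm(moves=[[0, 0, 0, 0, 1.8], [0, 0, 0, 0, 1.8]])

```text
t: 5.15
ee_pos: [0.4463, -0.3278, 0.0848]
tool_rot: [0.0, 1.0, 0.003, 0.0]
ft_force: [2.0, -1.4, 0.6]
finger_gap: 0.239
grip_force: 61.6
```

```bash
python3 - <<'E'
from h import *
im=snapshot('side');c=im[150:290,180:360];a=cv2.resize(c,None,fx=4,fy=4,interpolation=cv2.INTER_CUBIC)
cv2.imwrite('pics/s3.png',a[:,:,::-1])
E
```

```text
(no output)
```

View pics/s3.png

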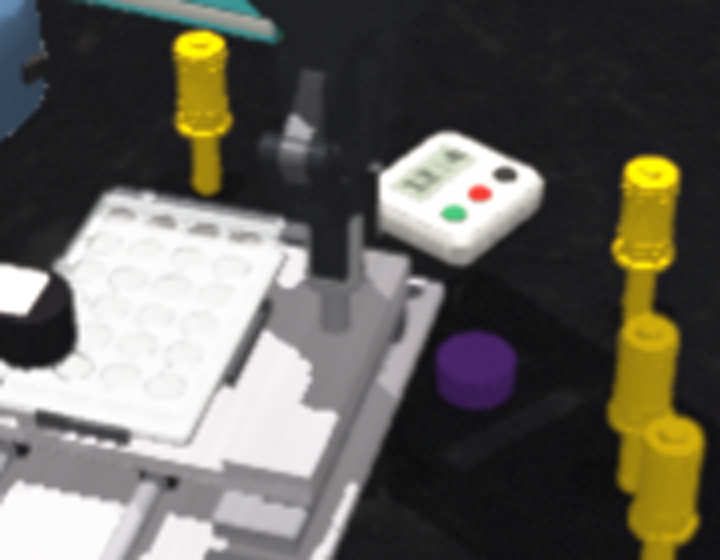

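The pin is out of the bar and its shank is still in the bore, with the carriage unmoved. I slide now.

Call:
jog_arm(moves=[[0, -0.5, 0, 0, 1.8], [0, -1, 0, 0, 1.8], [0, -1, 0, 0, 1.8], [0, -1, 0, 0, 1.8], [0, -0.5, 0, 0, 1.8]])

```text
t: 5.7
ee_pos: [0.4462, -0.2867, 0.0844]
tool_rot: [0.0, 1.0, 0.003, 0.0]
ft_force: [4.3, -2.0, -1.1]
finger_gap: 0.236
grip_force: 61.7
```

Call:
jog_arm(moves=[[0, 0, 0, 0, 1.8], [0, 0, 0, 0, 1.8]])

```text
t: 5.9
ee_pos: [0.446, -0.2868, 0.0843]
tool_rot: [-0.001, 1.0, 0.003, -0.0]
ft_force: [6.2, 2.4, 1.3]
finger_gap: 0.241
grip_force: 61.4
```

Call:
jog_arm(moves=[[0.1, 0, 0.2, 0, 1.8], [0, 0, 0.1, 0, 1.8], [0, 0, 0.1, 0, 1.8], [0, 0, 0, 0, 1.8]])

```text
t: 6.3
ee_pos: [0.4465, -0.2874, 0.0803]
tool_rot: [-0.001, 1.0, 0.003, -0.0]
ft_force: [3.6, 3.4, 3.8]
finger_gap: 0.244
grip_force: 61.9
```

Call:
jog_arm(moves=[[0, 0, 0.1, 0, 1.8], [0, 0, 0, 0, 1.8]])

```text
t: 6.5
ee_pos: [0.4467, -0.2875, 0.0801]
tool_rot: [-0.0, 1.0, 0.003, -0.0]
ft_force: [0.6, 3.9, 13.8]
finger_gap: 0.238
grip_force: 63.0
```

Contact with the bar is at TCP z≈0.080. I ease the press slightly and slide along to feel for the hole.

Call:
jog_arm(moves=[[0, 0, -0.04, 0, 1.8], [0, -0.08, 0, 0, 1.8], [0, -0.08, 0, 0, 1.8], [0, -0.08, 0, 0, 1.8], [0, -0.08, 0, 0, 1.8]])

```text
t: 7.0
ee_pos: [0.4469, -0.286, 0.0803]
tool_rot: [0.001, 1.0, 0.003, 0.0]
ft_force: [-0.5, -5.4, 4.6]
finger_gap: 0.243
grip_force: 62.3
```

Call:
jog_arm(moves=[[0, -0.08, 0, 0, 1.8], [0, -0.08, 0, 0, 1.8], [0, -0.08, 0, 0, 1.8], [0, -0.08, 0, 0, 1.8], [0, -0.08, 0, 0, 1.8]])

```text
t: 7.5
ee_pos: [0.4469, -0.2822, 0.0802]
tool_rot: [0.001, 1.0, 0.003, 0.0]
ft_force: [-0.5, -4.8, 5.3]
finger_gap: 0.241
grip_force: 62.3
```

Call:
jog_arm(moves=[[0, -0.08, 0.01, 0, 1.8], [0, -0.08, 0, 0, 1.8], [0, -0.08, 0, 0, 1.8], [0, -0.08, 0, 0, 1.8], [0, -0.08, 0, 0, 1.8]])

```text
t: 8.0
ee_pos: [0.4469, -0.2782, 0.0802]
tool_rot: [0.001, 1.0, 0.003, 0.0]
ft_force: [0.6, -4.7, 4.4]
finger_gap: 0.236
grip_force: 62.4
```

Call:
jog_arm(moves=[[0, -0.08, 0, 0, 1.8], [0, -0.08, 0, 0, 1.8], [0, -0.08, 0, 0, 1.8], [0, -0.08, 0, 0, 1.8]])

```text
t: 8.4
ee_pos: [0.4469, -0.2743, 0.08]
tool_rot: [0.001, 1.0, 0.003, 0.0]
ft_force: [2.3, -4.1, 2.3]
finger_gap: 0.238
grip_force: 62.2
```

Call:
jog_arm(moves=[[0, -0.04, 0.03, 0, 1.8], [0, 0, 0, 0, 1.8]])

```text
t: 8.6
ee_pos: [0.4468, -0.273, 0.0792]
tool_rot: [-0.0, 1.0, 0.003, 0.0]
ft_force: [3.1, -1.9, 2.8]
finger_gap: 0.241
grip_force: 62.0
```

Call:
jog_arm(moves=[[0, -0.06, 0.03, 0, 1.8], [0, 0, 0, 0, 1.8]])

```text
t: 8.8
ee_pos: [0.4467, -0.2722, 0.0788]
tool_rot: [-0.0, 1.0, 0.003, -0.0]
ft_force: [3.8, -1.7, -0.1]
finger_gap: 0.239
grip_force: 61.7
```

The tip is dropping below the bar's face with no resistance. I lower it gently.

Call:
jog_arm(moves=[[0.05, 0, 0.1, 0, 1.8], [0, 0, 0.1, 0, 1.8], [0, 0, 0, 0, 1.8]])

```text
t: 9.1
ee_pos: [0.4468, -0.2722, 0.0766]
tool_rot: [-0.0, 1.0, 0.003, -0.0]
ft_force: [3.2, -1.2, 0.1]
finger_gap: 0.243
grip_force: 61.6
```

Call:
jog_arm(moves=[[0, 0, 0.1, 0, 1.8], [0, 0, 0.1, 0, 1.8], [0, 0, 0, 0, 1.8]])

```text
t: 9.4
ee_pos: [0.4469, -0.2723, 0.0747]
tool_rot: [-0.0, 1.0, 0.003, -0.0]
ft_force: [2.5, -1.9, -0.7]
finger_gap: 0.243
grip_force: 61.6
```

Call:
jog_arm(moves=[[0.03, 0, 0.15, 0, 1.8], [0, 0, 0.15, 0, 1.8], [0, 0, 0.1, 0, 1.8], [0, 0, 0, 0, 1.8]])

```text
t: 9.8
ee_pos: [0.4471, -0.2722, 0.0707]
tool_rot: [-0.0, 1.0, 0.003, -0.0]
ft_force: [0.6, -0.3, -1.8]
finger_gap: 0.236
grip_force: 61.5
```

Call:
jog_arm(moves=[[0, 0, 0.15, 0, 1.8], [0, 0, 0.15, 0, 1.8], [0, 0, 0.1, 0, 1.8], [0, 0, 0, 0, 1.8]])

```text
t: 10.2
ee_pos: [0.4473, -0.2723, 0.0667]
tool_rot: [-0.0, 1.0, 0.003, -0.0]
ft_force: [0.6, -0.4, -1.5]
finger_gap: 0.241
grip_force: 61.4
```

Call:
jog_arm(moves=[[0, 0, 0.2, 0, 1.8], [0, 0, 0.2, 0, 1.8], [0, 0, 0.2, 0, 1.8], [0, 0, 0, 0, 1.8]])

```text
t: 10.6
ee_pos: [0.4472, -0.2724, 0.0605]
tool_rot: [-0.0, 1.0, 0.003, -0.0]
ft_force: [0.6, -1.6, -4.8]
finger_gap: 0.245
grip_force: 61.3
```

Call:
jog_arm(moves=[[0, 0, 0.1, 0, 1.8], [0, 0, 0.05, 0, 1.8], [0, 0, 0, 0, 1.8]])

```text
t: 10.9
ee_pos: [0.4474, -0.2725, 0.0598]
tool_rot: [-0.0, 1.0, 0.003, -0.0]
ft_force: [-2.4, 0.6, 2.4]
finger_gap: 0.239
grip_force: 62.0
```

Call:
jog_arm(moves=[[-0.02, 0, 0.05, 0, 1.8], [0, 0, 0.03, 0, 1.8], [0, 0, 0, 0, 1.8]])

```text
t: 11.2
ee_pos: [0.4474, -0.2725, 0.0596]
tool_rot: [0.0, 1.0, 0.003, 0.0]
ft_force: [-3.1, 1.4, 11.5]
finger_gap: 0.24
grip_force: 62.7
```

It stopped dead at z=0.0596, the same height as the home grasp, so it is flush. I relieve the press, release and retreat.

Call:
jog_arm(moves=[[0, 0, -0.07, 0, 1.8], [0, 0, 0, 0, 5], [0, 0, 0, 0, 5], [0, 0, 0, 0, 5], [0, 0, 0, 0, 5]])

```text
t: 11.7
ee_pos: [0.4473, -0.2724, 0.0593]
tool_rot: [-0.0, 1.0, 0.003, -0.0]
ft_force: [0.5, -0.2, -0.2]
finger_gap: 0.586
grip_force: 0.0
```

Call:
jog_arm(moves=[[0, 0, -1.5, 0, 5], [0, 0, -3, 0, 5], [0, 0, -4, 0, 5], [0, 0, -4, 0, 5], [0, 0, 0, 0, 5]])

```text
t: 12.2
ee_pos: [0.4502, -0.2743, 0.1895]
tool_rot: [0.003, 1.0, 0.003, 0.004]
ft_force: [1.1, -0.0, -0.3]
finger_gap: 0.587
grip_force: 0.0
```

```bash
python3 - <<'E'
from h import *
im=snapshot('side');c=im[150:290,180:360];a=cv2.resize(c,None,fx=4,fy=4,interpolation=cv2.INTER_CUBIC)
cv2.imwrite('pics/s4.png',a[:,:,::-1])
print(proj('side',[.4474,-.272,.095]),proj('side',[.4474,-.272,.053]))
E
```

```text
[252.78126735 230.18872159] [253.35136445 250.52193892]
```

View pics/s4.png

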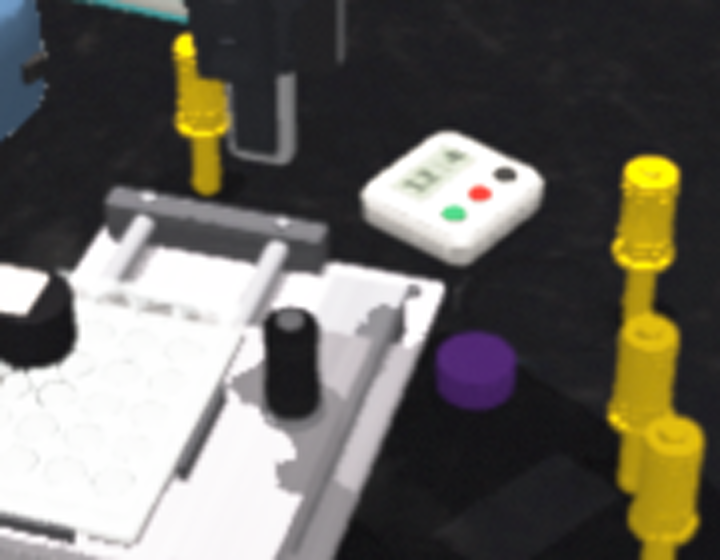

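The pin stands upright and seated flush, with its top at (252.5,230), as predicted. The carriage is in the read position, the plate sits in its nest and the bystanders are undisturbed. I hand in.

```bash
python3 -c "
from cell import *
print(finish_job())"
```

```text
the job is handed in; nothing more can be done
None
```

I handed the job in at about 12 s: the carriage is about 55 mm along, the pin is seated flush in the read hole and released, and nothing else was disturbed. The hand-in returned no verdict.

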